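Dry-fit the contour layers of a landscape model and pin them

ROBOT

A 6-joint arm with a two-finger parallel gripper is mounted at the origin on a cart in front of the work surface, level with it; the furniture and walls round the work are solid. World frame = base frame: x ahead of the robot, y to its left, z up, the work surface at z = 0. Lengths are in mm, angles in rad, forces in N, time in s.
With the tool pointing down it reaches from about 325 to 775 mm from the base axis. Payload 5.5 kg.
Tool frame: the origin (TCP) lies at the very end of the fingers, on their centre line; the grasp point (between the pads) lies 19 mm behind it (arm.grip_depth is the distance from the TCP to the grasp point, in mm); x points along the fingers, z is the direction in which the jaws open and shut, and the axes are right-handed (so a half turn about x gives the same grasp; the last joint's range is limited). The gripper opens to 88 mm and grips with 3 to 60 N. Pads are 20 mm wide; open, the fingers measure 115 mm over their backs; the gripper's body (75 mm by 178 mm) begins 61 mm behind the grasp point.
Start: joints at [-1.276, 0.091, 1.231, -0, 1.82, -0.057], TCP at [206.753, -563.267, 222.631] pointing down, gripper open.
Joint ranges: [-2.87, 2.87], [-0.86, 2.18], [0.17, 2.46], [-1.51, 4.65], [0.06, 2.69], [-2.65, 2.65]. Speed limits (rad/s): [2.57, 2.57, 3.01, 3.14, 3.14, 3.14].

INTERFACE

Orientations are given as a unit quaternion [x, y, z, w].
In Python, from rig import arm, hand, vision gives the robot as it stands. Calls block until the motion is done:
- arm.movep(position, orientation): joint-space move of the TCP to a pose.
- arm.move_l(position, rot=None, feed=150, max_force=None): straight line of the TCP; rot=None keeps the orientation; feed is the mean speed in mm/s. With max_force (N) it stops when the force on the tool has changed by that much, and returns True; else False.
- arm.set_joints(angles): joint-space move.
- hand.grip(opening, squeeze=None): finger opening in mm; squeeze is the grip in N (None keeps the last); returns when the fingers have stopped.
- arm.sleep(seconds).
- arm.ik(position, orientation): joint angles nearest the present ones, or None.
- arm.get_state(): the state.
- vision.snapshot(name): name is "scene" or "top" or "wrist"; returns the picture (384x512x3 uint8, red, green, blue); there is no depth.
- vision.camera_info(name): a dict with "camera_matrix" (3x3 intrinsics, pixels), "D" ([k1, k2, p1, p2, k3] as OpenCV has them; the pictures are not rectified), "xyz" and "rotation" of the camera in the world; the wrist camera has in their place "tool_from_camera" (4x4, takes a point from camera to tool coordinates, whose origin is the TCP and whose axes are the tool frame's). Camera axes: x right, y down, z forward; pixel columns grow to the right and rows downward; lengths in mm; the calibration is good to about 2 mm. A picture is of the moment at which its call begins: read the wrist's pose just before it. camera_info takes no time and is no camera call.
A pose or a line that the arm cannot do raises arm.MotionError and nothing moves.
- arm.finish_job(): hands the job in, once; it reports no verdict.
Trained networks look in the newest picture that a camera, given by its name, has taken for a name from the list of things; names that differ only in an ending like _2 or _b are one class to them, and where a whole thing is asked for, a point or a joint stands for the part that bears it (a point fixed in the world has none). Each returns a list of dicts, best first, with "p" (0 to 1); they miss things now and then, are a little off and sometimes report something else, mostly with a low value. They report only what shows in the picture. A call takes as long as a camera call.
- vision.masks_of(target, camera): "pixels" (384x512 bool, what is visible of it) and "at" ([column, row] in pixels, amid what is visible of it).
- vision.pinpoint(target, camera): "at" ([column, row] in pixels: a listed point, or the origin of a listed thing).
The state is a dict: "time_s": time; "joint_pos": joint angles; "joint_velocities": joint speeds; "tau": joint torques, N m; "tool_pos": TCP position; "eef_rot": TCP orientation; "wrist_force": force on the tool from outside, world axes, zero at the start; "ft_torque": the same for the moment, N m; "opening": finger opening in mm.
Only numpy, scipy, OpenCV 4.12 (cv2) and the standard library are available. Lean on these libraries where they do the work, as an engineer would, in place of code of your own. Each camera call takes 0.05 s, during which the arm holds its last target.

TASK

Dry-fit the hill on the model's baseboard: of the cork pieces take the three contour layers that have pin holes and stack them on the outline drawn on the board, the largest at the bottom, then the middle one, the smallest on top, every narrow end pointing the same way as that of the outline and the holes in line with those in the board. Then take the two brass pins out of their block and push one down each line of holes, through all three layers into the board, until its head sits on the top layer. Leave the plain cork offcut without holes where it lies.

Things in the scene. Friction and masses are not known exactly. Their poses are not given: they have to be found in the camera images.
- baseboard: plywood model baseboard 190 x 152 x 15 mm, fixed. Two 10 mm through-holes on its x axis at x = 0 and x = -46 mm; its middle, also the hill's, is at x = -23 mm. Origin: at its underside below the hole at the outline's narrow end; z up. A burnt line on top shows the largest layer's outline, narrow end to +x. Low wall (8 mm) along the +x edge, three small trees (28 mm) at the +y corners, pale path at -y.
- layer_large: cork contour layer 130 x 64 x 12 mm, about 60 g, one blunt and one narrow end, two 12 mm through-holes on its x axis at x = +-23 mm. Origin: at its underside midway between the holes; +x to the narrow end (reaches +65 and -65 mm), z up. Its sides are straight and parallel to x, 32 mm either side, from x = -33 to +12 mm: grip across y at the origin. A burnt line on top shows the middle layer's place
- layer_middle: cork contour layer 110 x 50 x 12 mm, about 45 g, one blunt and one narrow end, two 12 mm through-holes on its x axis at x = +-23 mm. Origin: at its underside midway between the holes; +x to the narrow end (reaches +55 and -55 mm), z up. Its sides are straight and parallel to x, 25 mm either side, from x = -30 to +12 mm: grip across y at the origin. A burnt line on top shows the smallest one's place
- layer_small: cork contour layer 86.5 x 36 x 12 mm, about 30 g, one blunt and one narrow end, two 12 mm through-holes on its x axis at x = +-23 mm. Origin: at its underside midway between the holes; +x to the narrow end (reaches +45.5 and -41 mm), z up. Its sides are straight and parallel to x, 18 mm either side, from x = -23 to +11 mm: grip across y at the origin.
- pin_block: hardwood block 44 x 104 x 50 mm, fixed, holding the two pins upright in 11 mm through-holes on its y axis at y = -26 and +26 mm. Origin: middle of its underside; z up.
- pin_a: turned brass pin, 45 g, upright in the block: round knurled head 16 mm in diameter, 26 mm high; shank 8 mm in diameter, 45 mm long, its last 8 mm tapering to 3.6 mm. Origin: on the axis at the underside of the head (shoulder), which rests on the block; z up. Slides freely in the holes. Fully home: shoulder on the top layer, 51 mm above the bench, tip 9 mm deep in the board.
- pin_b: the second brass pin, same as pin_a; either pin may go in either hole
- offcut: plain rectangular cork offcut 88 x 48 x 12 mm without holes; not part of the hill, stays where it is. Origin: middle of its underside.

How it is judged:
By the outcome, as a careful person would: the job done as asked, in the order asked, and still so for the second after the job is handed in, with the robot touching nothing.
It also fails if it takes over 144 s, if anything falls off the work surface, if the arm or the gripper's body presses on something with over 40 N, if the wrist force passes 120 N, or if a joint passes its speed limit or range.

## Working session

There is one attempt and no reset: what is moved stays moved. The work goes in short steps, each a Python script; the robot and the scene stay as the last script left them, time stands still between calls to the robot, and variables do not carry over. Pictures are saved under pics/ and viewed, and the job is handed in when it is done.

```bash
ls; mkdir -p pics
cat > h.py <<'E'
import numpy as np, cv2
from rig import arm, hand, vision
def save(n,f):
    im=vision.snapshot(n); cv2.imwrite('pics/'+f,im[:,:,::-1]); return im
E
python3 - <<'E'
from h import *
np.set_printoptions(precision=4,suppress=True)
for n in ["scene","top","wrist"]:
    print(n,vision.camera_info(n)); save(n,n+'0.png')
s=arm.get_state(); print(s)
E
```

```text
pics
scene {'camera_matrix': array([[380.519 ,   0.    , 258.8583],
       [  0.    , 380.519 , 188.2563],
       [  0.    ,   0.    ,   1.    ]]), 'D': array([-0.0712,  0.    ,  0.    ,  0.    ,  0.    ]), 'xyz': array([-400.3014,  706.2329,  699.7732]), 'rotation': array([-0.3681,  0.7745, -0.4595,  0.2315])}
top {'camera_matrix': array([[372.9008,   0.    , 260.1438],
       [  0.    , 372.9008, 193.4936],
       [  0.    ,   0.    ,   1.    ]]), 'D': array([-0.0232,  0.    ,  0.    ,  0.    ,  0.    ]), 'xyz': array([ 409.3867,  -17.9292, 1129.7326]), 'rotation': array([-0.7011,  0.7109, -0.0343,  0.0441])}
wrist {'camera_matrix': array([[295.162 ,   0.    , 260.198 ],
       [  0.    , 295.162 , 196.9515],
       [  0.    ,   0.    ,   1.    ]]), 'D': array([-0.0696,  0.    ,  0.    ,  0.    ,  0.    ]), 'tool_from_camera': array([[  -0.0002,   -0.2654,    0.9642, -162.5067],
       [  -0.0008,   -0.9642,   -0.2654,   73.3766],
       [   1.    ,   -0.0008,   -0.0001,    1.8007],
       [   0.    ,    0.    ,    0.    ,    1.    ]])}
{'time_s': 0.15, 'joint_pos': array([-1.2757,  0.0917,  1.2316,  0.    ,  1.8198, -0.0567]), 'joint_velocities': array([-0.0003, -0.0022, -0.0047, -0.0018,  0.0007,  0.0012]), 'tau': array([  0.0013, -44.7046, -40.6907,   0.0699,   0.0275,  -0.0001]), 'tool_pos': array([ 206.6875, -563.0309,  221.7621]), 'eef_rot': array([ 0.4051,  0.5802, -0.4044,  0.5794]), 'wrist_force': array([ 0.5413,  0.0325, -0.4408]), 'ft_torque': array([ 0.0195,  0.0219, -0.0043]), 'opening': 87.97693087293398}
```

View pics/top0.png

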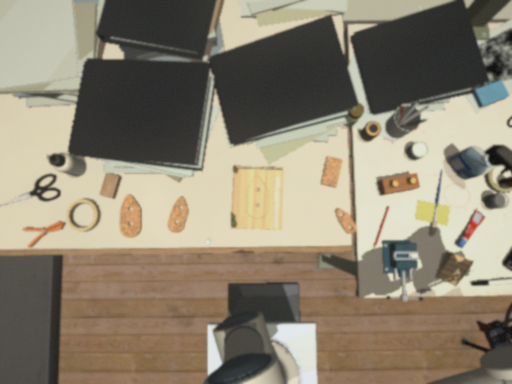

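View pics/scene0.png

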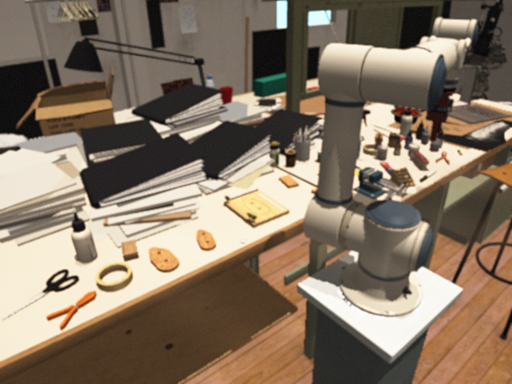

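Run:
```python
from h import *
for t in ["baseboard","layer_large","layer_middle","layer_small","pin_block","pin_a","offcut"]:
    print(t,[(round(d['p'],2),np.round(d['at'],1)) for d in vision.pinpoint(t,"top")], [(round(d['p'],2),np.round(d['at'],1),d['pixels'].sum()) for d in vision.masks_of(t,"top")])
```

```text
baseboard [] [(0.83, array([259.7, 195.6]), np.int64(3195)), (0.48, array([131.7, 215.3]), np.int64(763))]
layer_large [(0.97, array([132.6, 215.6]))] [(0.96, array([133.2, 215. ]), np.int64(797))]
layer_middle [(0.91, array([182.5, 215.3])), (0.51, array([130.7, 212.6]))] [(0.71, array([179.3, 216. ]), np.int64(510))]
layer_small [(0.65, array([343.1, 221.7]))] [(0.51, array([345.9, 220.2]), np.int64(292))]
pin_block [(0.64, array([396.2, 188.7]))] [(0.66, array([399.5, 181.8]), np.int64(619)), (0.4, array([394.4, 183.9]), np.int64(39))]
pin_a [(0.6, array([408.3, 179.4])), (0.37, array([390.3, 181. ]))] [(0.49, array([413.3, 177.5]), np.int64(35))]
offcut [] [(0.78, array([329.6, 173.9]), np.int64(440))]
```

```bash
cat >> h.py <<'E'
from scipy.spatial.transform import Rotation as R
np.set_printoptions(precision=3,suppress=True)
def camT(n,pose=None):
    ci=vision.camera_info(n)
    if n=='wrist':
        s=pose or arm.get_state()
        T=np.eye(4);T[:3,:3]=R.from_quat(s['eef_rot']).as_matrix();T[:3,3]=s['tool_pos']
        return ci,T@ci['tool_from_camera']
    T=np.eye(4);T[:3,:3]=R.from_quat(ci['rotation']).as_matrix();T[:3,3]=ci['xyz'];return ci,T
def pix2w(px,z,cam,pose=None):
    ci,T=camT(cam,pose)
    p=cv2.undistortPoints(np.array(px,float).reshape(-1,1,2),ci['camera_matrix'],ci['D']).reshape(-1,2)
    d=np.c_[p,np.ones(len(p))]@T[:3,:3].T
    return T[:3,3]+d*((z-T[2,3])/d[:,2])[:,None]
def w2pix(w,cam,pose=None):
    ci,T=camT(cam,pose);w=np.array(w,float).reshape(-1,3)
    c=(w-T[:3,3])@T[:3,:3]
    return cv2.projectPoints(c,np.zeros(3),np.zeros(3),ci['camera_matrix'],ci['D'])[0].reshape(-1,2)
def down(yaw):
    # tool x down; tool z (jaw dir) horizontal at world angle yaw
    x=np.array([0,0,-1.]);z=np.array([np.cos(yaw),np.sin(yaw),0]);y=np.cross(z,x)
    return R.from_matrix(np.c_[x,y,z]).as_quat()
E
python3 - <<'E'
from h import *
for n,p,z in [("board",(259.7,195.6),15),("large",(132.6,215.6),12),("mid",(180,215.3),12),("small",(344,220),12),("off",(330,172),12),("block",(398,183.5),50),("pa",(408.3,181),76),("pb",(390.3,183),76)]: print(n,pix2w(p,z,'top'))
for n in ["top"]:
    im=cv2.imread('pics/top0.png')[130:260,90:450]; cv2.imwrite('pics/topc.png',cv2.resize(im,None,fx=2.2,fy=2.2,interpolation=cv2.INTER_CUBIC))
s=arm.get_state();M=R.from_quat(s['eef_rot']).as_matrix();print(M)
E
```

```text
board [[527.315  -1.785  15.   ]]
large [[472.511 382.907  12.   ]]
mid [[471.527 238.909  12.   ]]
small [[ 450.664 -252.561   12.   ]]
off [[ 596.402 -215.687   12.   ]]
block [[ 553.155 -406.017   50.   ]]
pa [[ 556.444 -426.434   76.   ]]
pb [[ 551.451 -374.819   76.   ]]
[[-0.     0.939  0.345]
 [-0.     0.345 -0.939]
 [-1.    -0.     0.   ]]
```

View pics/topc.png

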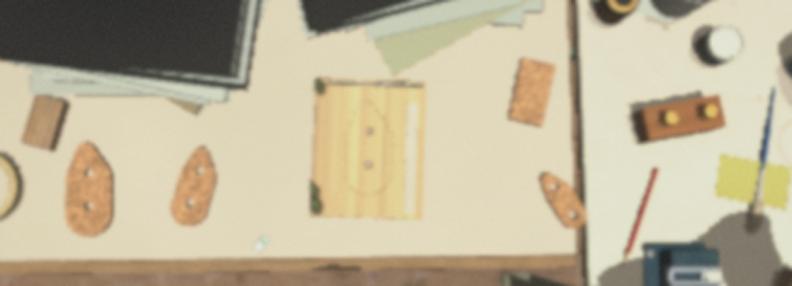

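View pics/wrist0.png

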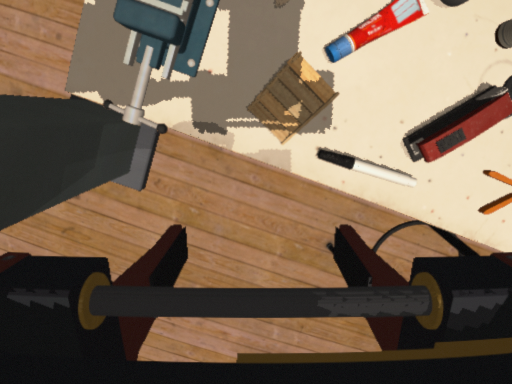

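```bash
cat >> h.py <<'E'
def look(x,y,yaw,f,z=130,off=45):
    q=down(yaw); ty=np.array([-np.sin(yaw),np.cos(yaw)])
    p=np.array([x,y])-off*ty
    arm.movep([p[0],p[1],z],q); arm.sleep(0.15)
    s=arm.get_state(); im=save('wrist',f); return s,im
def dets(names,cam='wrist'):
    out={}
    for t in names:
        out[t]=(vision.pinpoint(t,cam),vision.masks_of(t,cam))
        print(t,[(round(d['p'],2),np.round(d['at'],1)) for d in out[t][0]], [(round(d['p'],2),np.round(d['at'],1),int(d['pixels'].sum())) for d in out[t][1]])
    return out
E
python3 - <<'E'
from h import *
import pickle
r={}
for n,(x,y) in dict(board=(527,-2),middle=(471,239),large=(472,383)).items():
    s,im=look(x,y,-np.pi/2,'l_%s.png'%n)
    d=dets([n if n=='board' and 0 else {'board':'baseboard','middle':'layer_middle','large':'layer_large'}[n]])
    r[n]=(s,im,d); print(s['time_s'],s['tool_pos'],s['joint_pos'])
pickle.dump(r,open('r1.pkl','wb'))
E
```

```text
baseboard [(0.92, array([254.5, 125.9]))] [(0.58, array([251.3, 138.4]), 32607)]
3.2583 [482.135  -2.608 130.13 ] [-0.076 -0.229  1.7   -0.     1.671  1.496]
layer_middle [(0.71, array([250.3, 141.8]))] [(0.81, array([252. , 147.3]), 4867)]
4.5333 [426.648 237.761 129.99 ] [ 0.439 -0.211  1.684 -0.     1.668  2.012]
layer_large [(0.72, array([250.9, 142.9]))] [(0.89, array([245.1, 147.8]), 7415)]
5.4667 [427.508 381.715 130.29 ] [ 0.67   0.02   1.468 -0.     1.654  2.242]
```

```bash
python3 -c "
import cv2,numpy as np
a=[cv2.imread('pics/l_%s.png'%n)[40:240,130:390] for n in ['board','middle','large']]
cv2.imwrite('pics/l3.png',np.vstack([np.hstack([cv2.resize(i,None,fx=1.5,fy=1.5) for i in a[:2]]),np.hstack([cv2.resize(a[2],None,fx=1.5,fy=1.5),np.zeros((300,390,3),np.uint8)])]))"
```

```text
(no output)
```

View pics/l3.png

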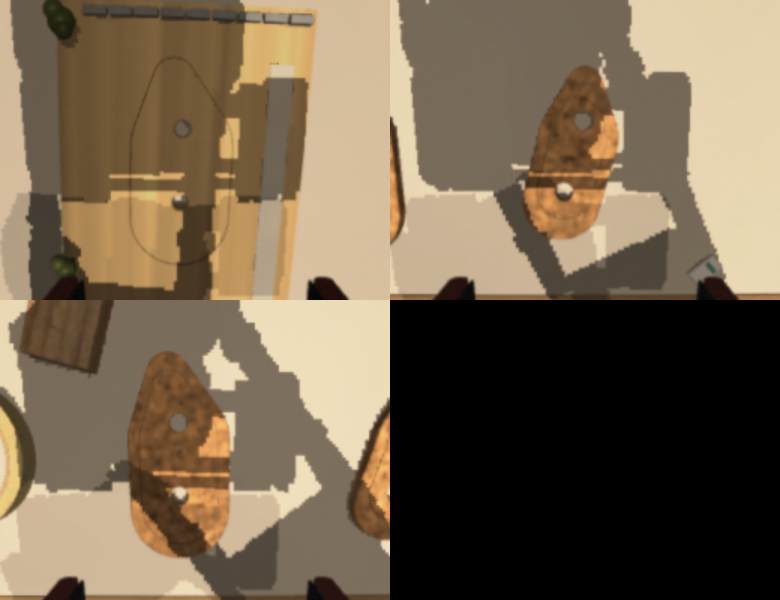

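Run:
```python
import pickle,cv2,numpy as np
r=pickle.load(open('r1.pkl','rb'))
C=dict(board=[(251.3,125.3),(250,174)],middle=[(258.7,120.7),(246,167.3)],large=[(248.7,122),(250,170)])
rows=[]
for n in C:
    row=[]
    for c in C[n]:
        x,y=int(round(c[0])),int(round(c[1]))
        cr=r[n][1][y-10:y+11,x-10:x+11,::-1]
        row.append(cv2.resize(cr,(189,189),interpolation=cv2.INTER_NEAREST)); row[-1][94]=(0,255,0); row[-1][:,94]=(0,255,0)
    rows.append(np.vstack(row))
cv2.imwrite('pics/holes.png',np.hstack(rows))
```

```text
(no output)
```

View pics/holes.png

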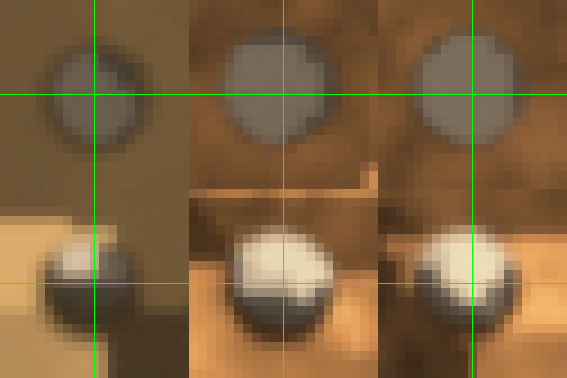

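Run:
```python
from h import *
import pickle
r=pickle.load(open('r1.pkl','rb'))
C=dict(board=[(251.2,125.4),(249.4,174.3)],middle=[(258.4,120.2),(246,167)],large=[(248.6,121.1),(249.4,169.5)])
for n in C:
    w=pix2w(C[n],15 if n=='board' else 12,'wrist',r[n][0]); d=w[0]-w[1]
    print(n,w[:,:2].tolist(),'mid',w.mean(0),'len',np.linalg.norm(d),'yaw',np.degrees(np.arctan2(d[1],d[0])))
    m=r[n][2][list(r[n][2])[0]][1][0]['pixels'].astype(np.uint8)
    c=max(cv2.findContours(m,0,1)[0],key=cv2.contourArea)
    wc=pix2w(c.reshape(-1,2),15 if n=='board' else 12,'wrist',r[n][0])[:,:2].astype(np.float32)
    print(cv2.minAreaRect(wc))
```

```text
board [[547.8584289416491, 4.160548767467844], [502.18071718559395, 6.303090343473553]] mid [525.02    5.232  15.   ] len 45.72793277280498 yaw -2.685525939985805
((525.2404174804688, 8.728431701660156), (160.55162048339844, 190.13966369628906), 87.14115905761719)
middle [[496.97441817808823, 237.81111273344032], [453.27606635776874, 249.9046135216697]] mid [475.125 243.858  12.   ] len 45.34091654485299 yaw -15.469405463948664
((474.9635314941406, 243.65145874023438), (50.28437423706055, 108.19031524658203), 73.79336547851562)
large [[497.083790661457, 390.8960135528748], [451.6735138756114, 390.667371937678]] mid [474.379 390.782  12.   ] len 45.41085238965801 yaw 0.28848291175179075
((474.53497314453125, 390.7778015136719), (129.85377502441406, 64.18517303466797), 0.9494683146476746)
```

```bash
cat >> h.py <<'E'
D=np.radians
def pick(x,y,yaw,z=3,opening=80,sq=15,up=120):
    q=down(yaw); hand.grip(opening)
    arm.movep([x,y,60],q); hit=arm.move_l([x,y,z],feed=60,max_force=8)
    print('pick hit',hit,arm.get_state()['tool_pos'])
    hand.grip(0,sq); print('open',arm.get_state()['opening'])
    arm.move_l([x,y,up],feed=150); print('open',arm.get_state()['opening'],arm.get_state()['wrist_force'])
def place(x,y,yaw,z,opening,up=130,over=2.5,F=5):
    q=down(yaw)
    arm.movep([x,y,120],q); arm.move_l([x,y,z+12],feed=120); arm.sleep(.2)
    hit=arm.move_l([x,y,z-over],feed=20,max_force=F)
    s=arm.get_state();print('place hit',hit,s['tool_pos'],s['wrist_force'])
    hand.grip(opening); arm.sleep(.1); print('open',arm.get_state()['opening'])
    arm.move_l([x,y,up],feed=150); print('t',arm.get_state()['time_s'])
E
python3 - <<'E'
from h import *
pick(474.4,390.8,D(-90+0.6))
place(525.0,5.2,D(-90-2.7),18,72)
s,im=look(525,5.2,D(-92.7),'p1.png'); d=dets(['layer_large'])
import pickle; pickle.dump((s,im,d),open('p1.pkl','wb'))
cv2.imwrite('pics/p1c.png',cv2.resize(im[40:240,130:390,::-1],None,fx=2.5,fy=2.5,interpolation=cv2.INTER_CUBIC))
E
```

```text
pick hit False [474.725 390.996   3.559]
open 63.61446587942718
open 63.80118979618577 [-0.602  0.276 -0.746]
place hit True [524.846   5.19   18.267] [ 0.057 -0.223  4.882]
open 72.09325414484996
t 13.3667
layer_large [(0.74, array([254.8, 149. ]))] [(0.92, array([259.4, 148.5]), 8107)]
```

View pics/p1c.png

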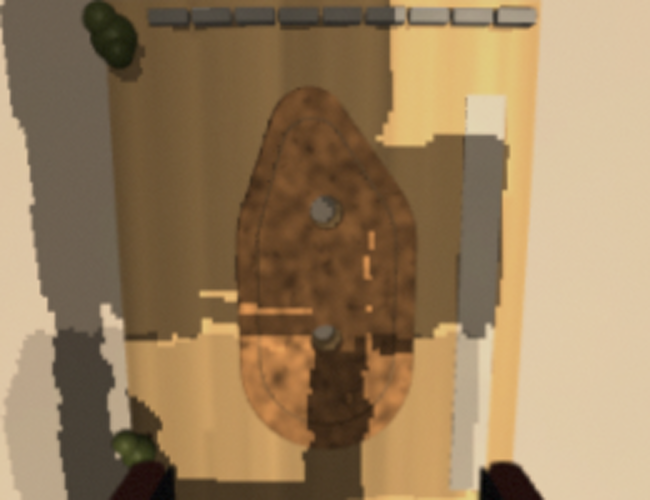

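Run:
```python
from h import *
import pickle
s,im,d=pickle.load(open('p1.pkl','rb'))
rows=[]
for c in [(260,125),(260,174)]:
    x,y=c; cr=im[y-12:y+13,x-12:x+13,::-1]
    rows.append(cv2.resize(cr,(400,400),interpolation=cv2.INTER_NEAREST)); rows[-1][200]=(0,255,0); rows[-1][:,200]=(0,255,0)
cv2.imwrite('pics/p1h.png',np.hstack(rows))
b=np.array([[547.86,4.16],[502.18,6.30]])
for z in (15,27,30): print(z,w2pix(np.c_[b,[z,z]],'wrist',s))
```

```text
15 [[258.659 123.218]
 [258.774 172.47 ]]
27 [[258.592 123.547]
 [258.715 174.915]]
30 [[258.575 123.634]
 [258.699 175.56 ]]
```

View pics/p1h.png

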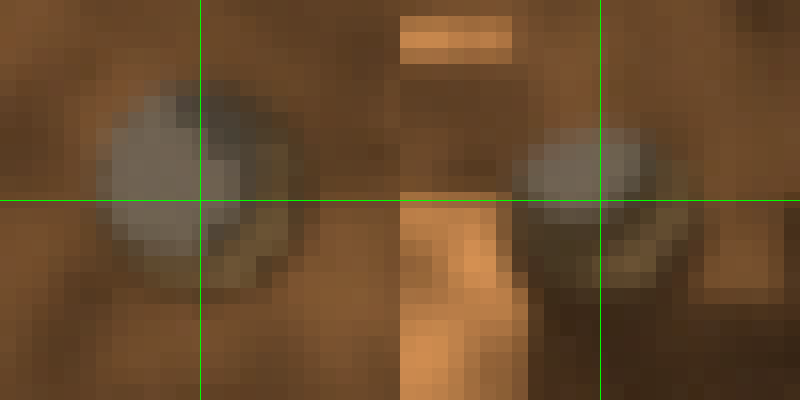

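```bash
sed -i "s/        return ci,T@ci\['tool_from_camera'\]/        B=ci['tool_from_camera'].copy(); B[2,3]-=1.4\n        return ci,T@B/" h.py
cat >> h.py <<'E'
def hcrop(im,pts,f,h=12,k=16):
    rows=[]
    for c in pts:
        x,y=[int(round(v)) for v in c]; cr=im[y-h:y+h+1,x-h:x+h+1,::-1]
        rows.append(cv2.resize(cr,((2*h+1)*k,)*2,interpolation=cv2.INTER_NEAREST)); m=h*k+k//2;rows[-1][m]=(0,255,0); rows[-1][:,m]=(0,255,0)
        print('crop centre',x,y)
    cv2.imwrite('pics/'+f,np.hstack(rows))
E
python3 - <<'E'
from h import *
import pickle
x,y=525.0,5.2; q=down(D(-92.7))
arm.movep([x,y,60],q); arm.move_l([x,y,18.3],feed=80,max_force=8); hand.grip(0,12)
arm.move_l([x,y,23],feed=60)
x,y=525.0,6.6; q=down(D(-92.9))
arm.move_l([x,y,23],q,feed=40); arm.sleep(.2)
print(arm.move_l([x,y,16],feed=20,max_force=4),arm.get_state()['tool_pos'])
hand.grip(72); arm.sleep(.1); arm.move_l([x,y,120],feed=150)
s,im=look(525,6.6,D(-92.7),'p2.png'); pickle.dump((s,im),open('p2.pkl','wb'))
a=D(-2.8);b=np.array([[525,6.6]])+23*np.array([[np.cos(a),np.sin(a)],[-np.cos(a),-np.sin(a)]])
for z in (15,27): w=w2pix(np.c_[b,[z,z]],'wrist',s);print(w)
hcrop(im,w,'p2h.png')
E
```

```text
True [525.341   6.553  18.51 ]
[[260.245 122.84 ]
 [260.201 172.463]]
[[260.25  123.16 ]
 [260.204 174.919]]
crop centre 260 123
crop centre 260 175
```

View pics/p2h.png

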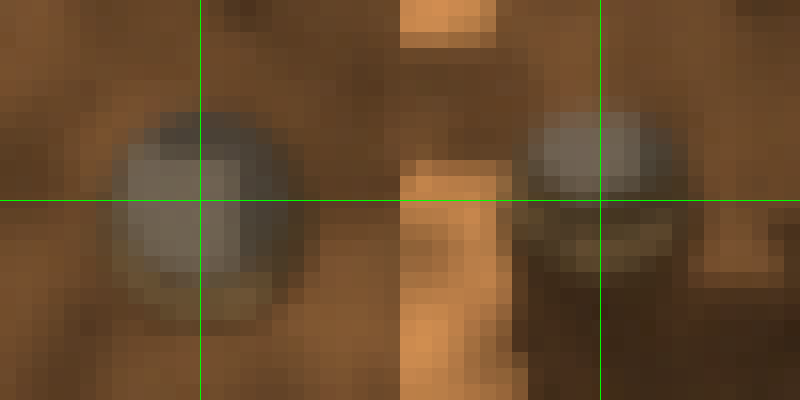

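Run:
```python
from h import *
import pickle
pick(475.1,245.3,D(-90-15.5),opening=70)
place(525.5,6.6,D(-92.9),30,58)
s,im=look(525,6.6,D(-92.7),'p3.png'); pickle.dump((s,im),open('p3.pkl','wb'))
a=D(-2.8);b=np.array([[525,6.6]])+23*np.array([[np.cos(a),np.sin(a)],[-np.cos(a),-np.sin(a)]])
for z in (15,27,39): w=w2pix(np.c_[b,[z,z]],'wrist',s);print(w)
hcrop(im,w,'p3h.png')
cv2.imwrite('pics/p3c.png',cv2.resize(im[40:240,130:390,::-1],None,fx=2.5,fy=2.5,interpolation=cv2.INTER_CUBIC))
# small layer and block
s,im=look(451,-253,D(-90),'l_small.png'); d=dets(['layer_small']); pickle.dump((s,im,d),open('small.pkl','wb'))
print(arm.get_state()['time_s'])
```

```text
pick hit False [475.435 245.477   3.551]
open 49.6195465088737
open 49.88485016509746 [ 0.466  0.178 -0.83 ]
place hit True [525.354   6.592  30.099] [0.298 0.07  3.191]
open 58.07434634775218
t 25.7417
[[260.256 123.043]
 [260.213 172.604]]
[[260.261 123.366]
 [260.216 175.058]]
[[260.266 123.72 ]
 [260.219 177.733]]
crop centre 260 124
crop centre 260 178
layer_small [(0.64, array([265.4, 145.8]))] [(0.95, array([264.6, 146.4]), 2707)]
27.6
```

View pics/p3h.png

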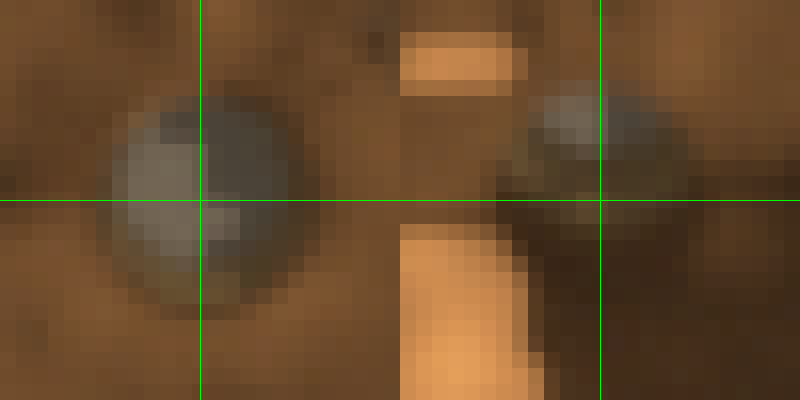

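View pics/p3c.png

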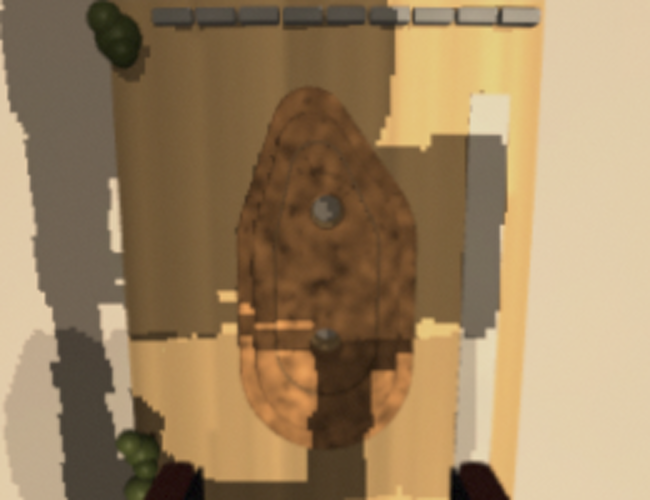

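View pics/l_small.png

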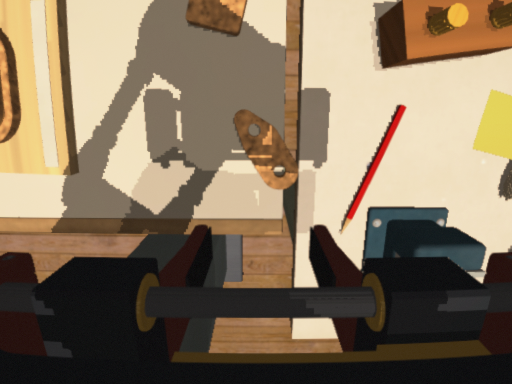

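Run:
```python
from h import *
import pickle
s,im,d=pickle.load(open('small.pkl','rb'))
hcrop(im,[(254,130),(279,171)],'smh.png')
m=d['layer_small'][1][0]['pixels'].astype(np.uint8)
c=max(cv2.findContours(m,0,1)[0],key=cv2.contourArea)
wc=pix2w(c.reshape(-1,2),12,'wrist',s)[:,:2].astype(np.float32)
print(cv2.minAreaRect(wc))
```

```text
crop centre 254 130
crop centre 279 171
((450.5553283691406, -256.8226013183594), (86.3053970336914, 36.60215377807617), 33.392696380615234)
```

View pics/smh.png

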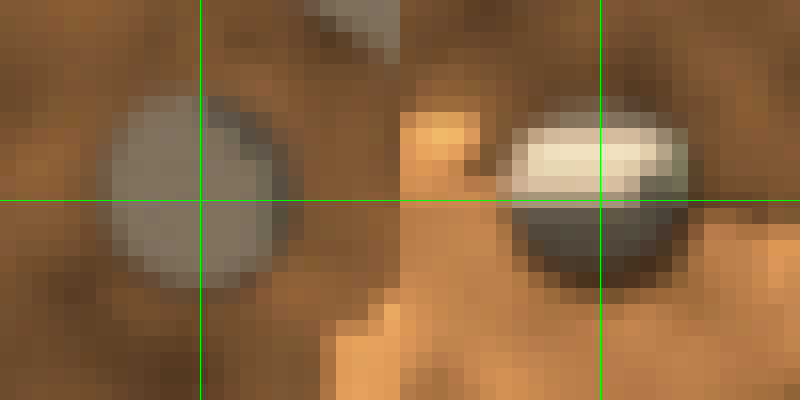

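Run:
```python
from h import *
import pickle
s,im,d=pickle.load(open('small.pkl','rb'))
w=pix2w([(253.8,129.4),(279.0,170.7)],12,'wrist',s);e=w[0]-w[1];yaw=np.arctan2(e[1],e[0]);m=w.mean(0)
print(w,m,np.linalg.norm(e),np.degrees(yaw))
assert abs(np.degrees(yaw)-33)<4
pick(m[0],m[1],yaw-np.pi/2,opening=60)
place(525.5,6.6,D(-92.9),42,46)
s,im=look(525,6.6,D(-92.7),'p4.png'); pickle.dump((s,im),open('p4.pkl','wb'))
a=D(-2.8);b=np.array([[525.3,6.6]])+23*np.array([[np.cos(a),np.sin(a)],[-np.cos(a),-np.sin(a)]])
for z in (15,27,39,51): w=w2pix(np.c_[b,[z,z]],'wrist',s);print(w)
hcrop(im,w,'p4h.png')
cv2.imwrite('pics/p4c.png',cv2.resize(im[40:240,130:390,::-1],None,fx=2.5,fy=2.5,interpolation=cv2.INTER_CUBIC))
s,im=look(555,-405,D(-90),'l_block.png',z=180); d=dets(['pin_block','pin_a']); pickle.dump((s,im,d),open('block.pkl','wb'))
print(arm.get_state()['time_s'])
```

```text
[[ 468.626 -245.91    12.   ]
 [ 429.675 -270.014   12.   ]] [ 449.15  -257.962   12.   ] 45.80624779710263 31.749552282188805
pick hit False [ 449.443 -258.18     3.507]
open 35.95851421535808
open 35.79375538594804 [ 0.202 -0.224 -0.017]
place hit True [525.303   6.619  42.03 ] [-0.197  0.592  4.746]
open 46.094386751733744
t 34.75
[[260.25  122.696]
 [260.203 172.284]]
[[260.255 123.004]
 [260.206 174.725]]
[[260.26  123.34 ]
 [260.21  177.385]]
[[260.266 123.71 ]
 [260.213 180.297]]
crop centre 260 124
crop centre 260 180
pin_block [(0.6, array([269.9, 141.4]))] [(0.62, array([271.3, 143.7]), 4307)]
pin_a [(0.56, array([244.7, 148.9])), (0.55, array([297. , 143.9]))] [(0.75, array([301.3, 144.5]), 294), (0.49, array([243.8, 151.8]), 251)]
37.1917
```

View pics/p4h.png

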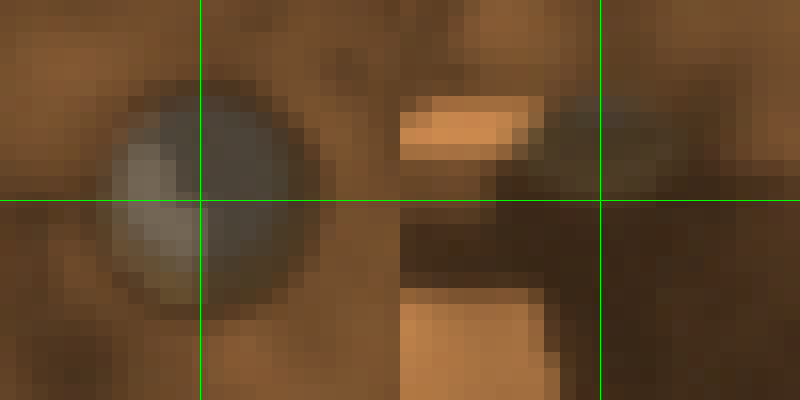

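View pics/p4c.png

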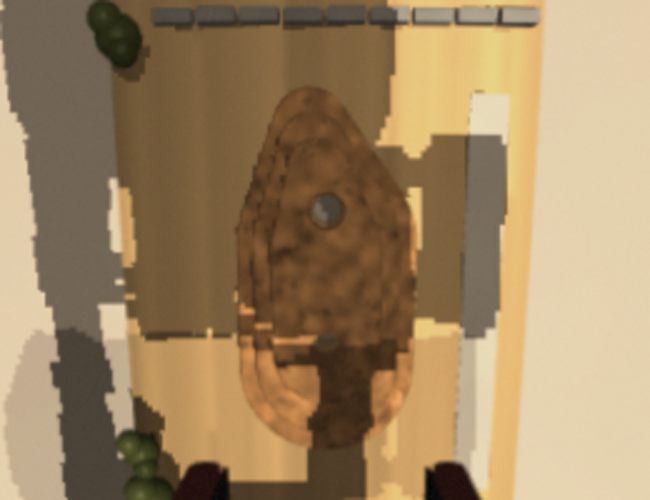

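View pics/l_block.png

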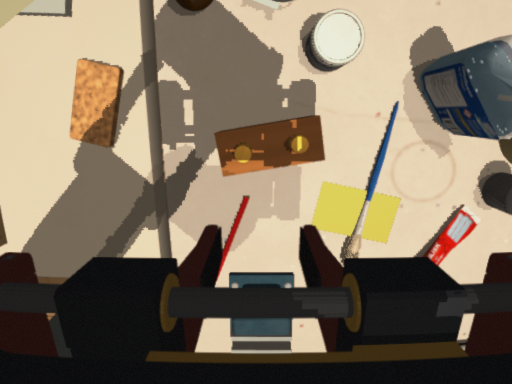

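Run:
```python
import cv2
im=cv2.imread('pics/l_block.png')[105:185,205:335]
cv2.imwrite('pics/blc.png',cv2.resize(im,None,fx=6,fy=6,interpolation=cv2.INTER_NEAREST))
```

```text
(no output)
```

View pics/blc.png

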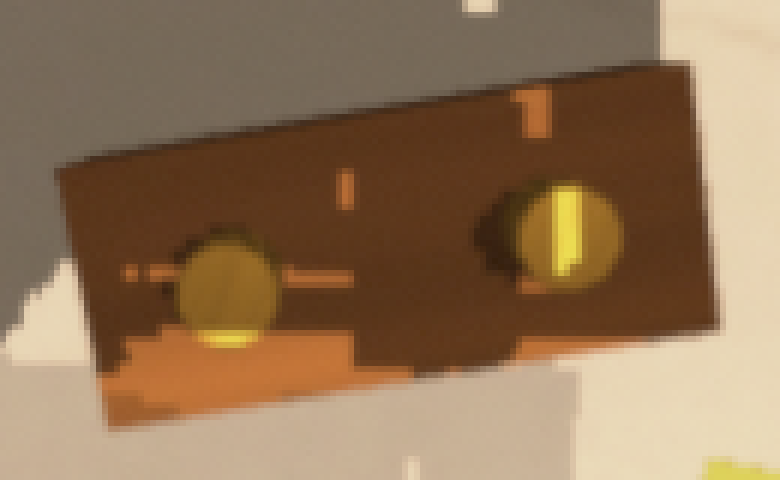

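Run:
```python
from h import *
import pickle
s,im,d=pickle.load(open('block.pkl','rb'))
w=pix2w([(242.2,153.5),(299.3,144.0)],76,'wrist',s);print(w,np.linalg.norm(w[0]-w[1]))
c=pix2w([(205+56/6,105+170/6),(205+690/6,105+62/6),(205+720/6,105+330/6),(205+108/6,105+428/6)],50,'wrist',s);print(c,c.mean(0))
# close look at the blunt and narrow holes on the stack at similar offset: none moved
```

```text
[[ 551.861 -387.452   76.   ]
 [ 560.466 -438.75    76.   ]] 52.01472270081063
[[ 568.405 -358.926   50.   ]
 [ 585.69  -461.312   50.   ]
 [ 542.404 -468.465   50.   ]
 [ 525.638 -366.125   50.   ]] [ 555.534 -413.707   50.   ]
```

```bash
cat >> h.py <<'E'
def pinpick(x,y,yaw=D(-92.9)):
    q=down(yaw); hand.grip(32)
    arm.movep([x,y,125],q); print('hit',arm.move_l([x,y,53.5],feed=60,max_force=8))
    hand.grip(0,25); s=arm.get_state(); print(s['opening'],s['tool_pos'],s['wrist_force'])
    arm.move_l([x,y,150],feed=120); s=arm.get_state(); print(s['opening'],s['wrist_force'],s['time_s'])
E
python3 - <<'E'
from h import *
import pickle
pinpick(551.9,-387.4)
a=D(-2.8);b=np.array([525.4,6.6])-23*np.array([np.cos(a),np.sin(a)])
arm.movep([b[0],b[1],135],down(D(-92.9))); arm.sleep(.2)
s=arm.get_state();print(s['tool_pos']);im=save('wrist','pin1.png')
E
```

```text
hit False
15.616083691702125 [ 552.011 -387.552   53.857] [ 0.333 -0.05   0.512]
15.312174212193476 [-0.235  0.051 -0.71 ] 40.7417
[502.714   6.904 134.951]
```

View pics/pin1.png

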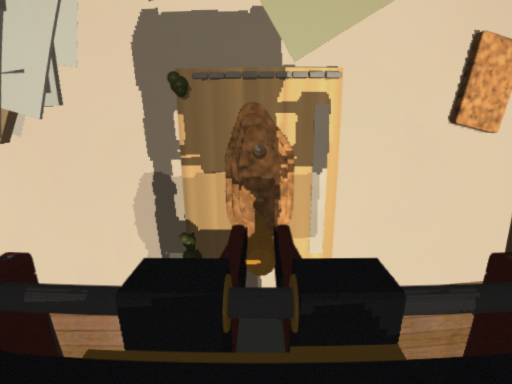

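```bash
cat >> h.py <<'E'
def insert(b,yaw=D(-92.9),zh=54.3):
    q=down(yaw)
    arm.move_l([b[0],b[1],112],q,feed=80); arm.sleep(.4); print(arm.get_state()['tool_pos'])
    for z in (101,96,85,73,62,zh):
        hit=arm.move_l([b[0],b[1],z],feed=30,max_force=6)
        s=arm.get_state();print(z,hit,s['tool_pos'],s['wrist_force'],s['opening'])
        if hit: return s['tool_pos'][2]
    return s['tool_pos'][2]
E
python3 - <<'E'
from h import *
print(arm.get_state()['tool_pos'])
a=D(-2.8);b=np.array([525.4,6.6])-23*np.array([np.cos(a),np.sin(a)])
print(b,insert(b))
E
```

```text
[502.69    7.032 134.94 ]
[502.582   7.736 112.307]
101 False [502.269   7.726 100.68 ] [ 0.22   0.275 -0.491] 15.498578177700335
96 False [502.267   7.732  95.699] [0.195 0.094 0.322] 15.627171503002462
85 False [502.315   7.708  84.769] [ 0.591 -0.47  -0.32 ] 15.33902945292214
73 False [502.322   7.729  72.809] [-0.464 -0.221  0.133] 15.326558574830017
62 False [502.301   7.719  61.779] [-0.073 -0.663  0.139] 15.330867637112151
54.3 True [502.768   7.71   54.719] [0.012 0.169 3.268] 15.428234025662293
[502.427   7.724] 54.71926502327433
```

Run:
```python
from h import *
hand.grip(34); arm.sleep(.1); arm.move_l([502.43,7.72,140],feed=150)
pinpick(560.5,-438.7)
a=D(-2.8);b=np.array([525.4,6.6])+23*np.array([np.cos(a),np.sin(a)])
arm.movep([b[0],b[1],145],down(D(-92.9)))
z=insert(b); print(z,arm.get_state()['time_s'])
```

```text
hit False
15.544027385137797 [ 560.617 -438.832   53.882] [ 0.282 -0.655  1.471]
14.98799809400902 [-0.124 -0.306 -0.672] 51.9917
[548.519   5.516 112.359]
101 False [548.217   5.47  100.682] [-0.36  -0.188  0.06 ] 15.0534859643705
96 False [548.185   5.473  95.653] [ 0.175 -0.165  0.059] 15.33232376661503
85 False [548.254   5.473  84.754] [ 0.093 -0.818 -0.733] 15.36760989044361
73 False [548.283   5.472  72.827] [ 0.502  0.032 -0.007] 15.035890038812221
62 False [548.236   5.474  61.738] [-0.206 -0.25   0.559] 15.407298361034679
54.3 True [548.724   5.478  54.748] [-0.608  0.444  4.327] 15.381671297373302
54.7482501516113 57.3167
```

Run:
```python
from h import *
hand.grip(34); arm.sleep(.1); arm.move_l([548.4,5.48,140],feed=150)
s,im=look(525,6.6,D(-92.7),'f1.png',z=150)
a=D(-2.8)
for sgn in (1,-1):
    b=np.array([525.4,6.6])+sgn*23*np.array([np.cos(a),np.sin(a)]); print(w2pix([b[0],b[1],77],'wrist',s))
cv2.imwrite('pics/f1c.png',cv2.resize(im[20:240,130:390,::-1],None,fx=2.5,fy=2.5,interpolation=cv2.INTER_CUBIC))
arm.movep([430,-250,250],down(D(-90)))
i=save('scene','fs.png'); cv2.imwrite('pics/fsc.png',cv2.resize(i[160:240,200:320,::-1],None,fx=6,fy=6,interpolation=cv2.INTER_CUBIC))
```

```text
[[260.255 123.736]]
[[260.203 181.771]]
```

View pics/f1c.png

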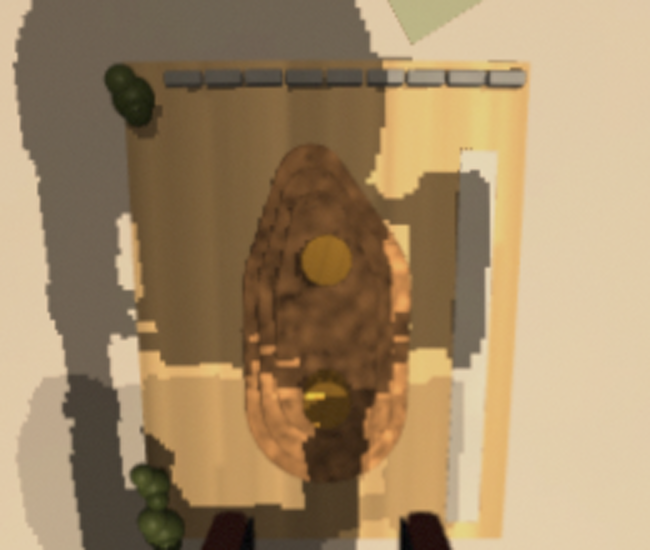

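View pics/fsc.png

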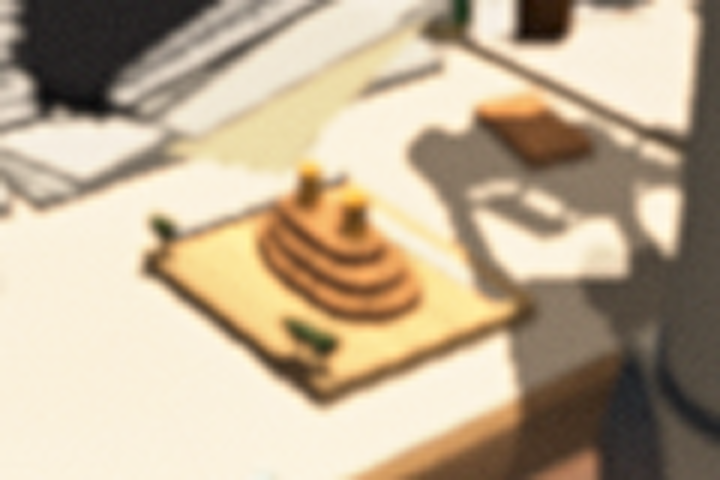

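The wrist view shows both pin heads at about (260, 124) and (260, 182), within 0.5 px of where seated pins should appear. In the scene view all three layers are stacked squarely on the board, with the two pins standing upright.

```bash
python3 -c "
from h import *
print(arm.get_state()['time_s']); arm.finish_job()"
```

```text
60.375
the job is handed in; nothing more can be done
```

The hill is dry-fitted and the job is handed in at about 60 s of the 144 s allowed. The large, middle and small layers are stacked on the outline with their narrow ends to +x. Both brass pins are pushed down through the layers into the board. I didn't touch the offcut.

- **Correction made:** The first placing of the large layer was about 1.4 mm off sideways because of a wrist camera offset. I regripped and moved it, then used the corrected offset for everything after.
- **Pins:** Each pin slid in freely. It met resistance only at about 54.7 mm tool height, where about 54.9 mm was expected with the head on the top layer.
- **Final pictures:** The two heads were within 0.5 px of where seated pins should appear, and the stack looked flat and aligned.
- **Small disagreements:** The large layer may still sit about 0.8 mm towards -x, within the clearance of its holes. The hole at the blunt end of the small layer was in shadow, so I could not measure it well before pinning, but its pin went in without resistance.

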